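# Swap the camp stove's fuel tins and proof-pull its drawer catch

### The job

Put every green (full) fuel tin into the stove's open drawer and every red (spent) tin into the blue tray. Once the green tins are in, push the drawer fully home until its catch holds, then prove the catch: pull the red plate of the gauge on the drawer's front until the pointer stands on the green mark, hold it there for a second with the drawer staying shut, never pulling it to its end stop, and let the gauge go right back. Leave the creamer jug and the wooden spoon where they are.

Things in the scene. Friction and masses are not known exactly. Their poses are not given: they have to be found in the camera images.
- full1: Full fuel tin, GREEN with a pale lid panel, rectangular 70 x 40 x 30 mm (x, y, z), 90 g; origin at the centre of its underside, x along its length. May be absent. It must end in the drawer.
- full2: Full fuel tin, GREEN with a pale lid panel, rectangular 70 x 40 x 30 mm (x, y, z), 90 g; origin at the centre of its underside, x along its length. May be absent. It must end in the drawer.
- full3: Full fuel tin, GREEN with a pale lid panel, rectangular 70 x 40 x 30 mm (x, y, z), 90 g; origin at the centre of its underside, x along its length. May be absent. It must end in the drawer.
- spent1: Spent fuel tin, RED with a black lid panel, rectangular 70 x 40 x 30 mm (x, y, z), 90 g; origin at the centre of its underside, x along its length. May be absent. It must end in the blue tray.
- spent2: Spent fuel tin, RED with a black lid panel, rectangular 70 x 40 x 30 mm (x, y, z), 90 g; origin at the centre of its underside, x along its length. May be absent. It must end in the blue tray.
- tray: Blue returns tray, fixed, 210 x 160 x 30 mm (x, y, z), walls and floor 5 mm; origin at the centre of its underside (inner floor 5 mm above).
- stove: Yellow camp stove, fixed, 280 mm deep (x) x 320 mm wide (y) x 106 mm high with a burner on top, a lid thrown back at its rear (+x) and a level flap folded out at its +y side. Origin at the centre of its underside; its own -x axis points out of its front, the way the drawer and the gauge are pulled. The front face is 140 mm from the origin.
- drawer (a joint): Fuel drawer opening: metres out of the stove along the stove's -x; 0 = fully home, 0.16 = fully out. A sprung catch takes about 8 N of push to pass, in the last 15 mm, snaps the drawer home over the last 4 mm and then holds it against about 18 N of pull.
- drawer_in (a point): Point on the drawer's inner floor, 16 mm above the table, midway across; moves with the drawer, axes as the stove's. The inside is 250 mm wide (y +-125 from here) and runs from x = -65 mm (inner side of the front panel) to x = +185 mm; walls 44 mm high. What is not yet out lies under the stove's top, which passes things up to 78 mm high above the drawer's floor.
- drawer_front (a point): Centre of the outer face of the drawer's yellow front panel (290 mm wide, from 10 to 82 mm above the table), which is 12 mm thick; the gauge is fixed at its middle.
- gauge (a joint): Extension of the pull gauge (metres, along the stove's -x, relative to the drawer): 0 = at rest, pulled in by its spring; 0.040 = pointer on the green mark (11.5 N); end stop at 0.062 (17 N). Spring 250 N/m with 1.5 N preload.
- gauge_handle (a point): Middle of the top edge of the gauge's red pull plate: 12 mm thick (stove x), 50 mm wide (stove y), 52 mm high, top 92 mm above the table. It can be pinched from above, a finger before and one behind: between it and the white housing (40 mm wide, top 72 mm above the table, 80 mm long) are 35 mm at rest; a 10 mm rod at 57 mm height joins them.
- gauge_pointer (a point): Red pointer on top of the gauge housing, moves with the pull plate.
- gauge_mark (a point): Middle of the green mark, a 10 mm wide band across the top of the white gauge housing, 40 mm from the pointer at rest; moves with the drawer.
- jug: Small white enamel creamer jug, 60 mm across, 85 mm high, with a handle; origin at the centre of its underside. Bystander.
- spoon: Wooden cooking spoon, 240 mm long along its x, lying near the robot; origin at its middle. Bystander.
Not all that is in view belongs to the job. What is shaped like the spent2 but purple is not meant.

How it is judged (in metres and radians):
On the way, in this order (a step that is already met when the one before it is completed fails the run):
1. every green tin is in the drawer while it is still out (x of full1 in the frame of drawer_in between -0.065 and 0.19 m and y of full1 in the frame of drawer_in between -0.125 and 0.125 m and z of full1 in the frame of drawer_in between -0.01 and 0.06 m and x of full2 in the frame of drawer_in between -0.065 and 0.19 m and y of full2 in the frame of drawer_in between -0.125 and 0.125 m and z of full2 in the frame of drawer_in between -0.01 and 0.06 m and x of full3 in the frame of drawer_in between -0.065 and 0.19 m and y of full3 in the frame of drawer_in between -0.125 and 0.125 m and z of full3 in the frame of drawer_in between -0.01 and 0.06 m and value of joint drawer above 0.02 m), for 0.2 s.
2. the drawer is pushed fully home (within 3 mm) (value of joint drawer below 0.003 m and x of full1 in the frame of drawer_in between -0.065 and 0.19 m and y of full1 in the frame of drawer_in between -0.125 and 0.125 m and z of full1 in the frame of drawer_in between -0.01 and 0.06 m and x of full2 in the frame of drawer_in between -0.065 and 0.19 m and y of full2 in the frame of drawer_in between -0.125 and 0.125 m and z of full2 in the frame of drawer_in between -0.01 and 0.06 m and x of full3 in the frame of drawer_in between -0.065 and 0.19 m and y of full3 in the frame of drawer_in between -0.125 and 0.125 m and z of full3 in the frame of drawer_in between -0.01 and 0.06 m), for 0.3 s.
3. the gauge is held for 1 s with its pointer on the green mark (40 mm, within 5 mm) and the drawer home (within 3 mm) (value of joint gauge between 0.035 and 0.045 m and value of joint drawer below 0.003 m), for 1 s.
At the end, for the whole second after the job is handed in: All green tins present are inside the drawer, all red tins present lie at rest in the blue tray, the drawer is home within 3 mm and the gauge is back within 3 mm of zero (all of step 2 and x of spent1 in the frame of tray between -0.1 and 0.1 m and y of spent1 in the frame of tray between -0.075 and 0.075 m and z of spent1 in the frame of tray between -0.005 and 0.045 m and linear speed of each of spent1, spent2 below 0.03 m/s and x of spent2 in the frame of tray between -0.1 and 0.1 m and y of spent2 in the frame of tray between -0.075 and 0.075 m and z of spent2 in the frame of tray between -0.005 and 0.045 m and value of joint gauge below 0.003 m); the robot touches nothing.
It fails at once if the gauge is pulled to its end stop (beyond 58 mm) (value of joint gauge above 0.058 m).
It fails at once if a cooking thing (jug, spoon) is moved more than 4 cm or tipped over (distance of any of jug, spoon from where it was at the start of the episode above 0.04 m or angle between jug's own z axis and vertical above 0.5 rad).
Of full1, full2, full3, spent1, spent2 only 3 to 5 are there at a start; the rules pass over those that are not, and their reading is None.
At some moment in a run one of full1, full2, full3, spent1, spent2 may be knocked a few centimetres aside while the robot is not near it.
Once in a run the grip may slacken for a moment while it holds something.
It also fails if it takes over 210 s, if anything falls off the work surface, if the arm or the gripper's body presses on something with over 40 N, if the wrist force passes 120 N, or if a joint passes its speed limit or range.

### The arm

A 6-joint arm with a two-finger parallel gripper is mounted at the origin on the work surface. World frame = base frame: x ahead of the robot, y to its left, z up, the work surface at z = 0. Lengths are in mm, angles in rad, forces in N, time in s.
With the tool pointing down it reaches from about 400 to 925 mm from the base axis. Payload 12.5 kg.
Tool frame: the origin (TCP) lies between the finger pads; the fingertips stand env.tip_extent ahead of it and the grasp point (between the pads) lies 11 mm behind it (env.tip_extent is the distance from the TCP to the fingertips, in mm); z points along the fingers, y is the line along which they close (so a half turn about z gives the same grasp; the last joint's range is limited). The gripper opens to 95 mm and grips with 3 to 60 N. Pads are 20 mm wide; open, the fingers measure 119 mm over their backs; the gripper's body (75 mm by 180 mm) begins 59 mm behind the grasp point.
Start: joints at [1.141, 0.491, 1.559, -0, 1.092, -0.106], TCP at [198.84, 592.544, 222.661] pointing down, gripper open.
Joint ranges: [-3.1, 3.1], [-0.84, 2.19], [0.05, 2.79], [-1.13, 4.28], [0.06, 2.93], [-2.69, 2.69]. Speed limits (rad/s): [2.22, 2.22, 2.79, 3.14, 3.14, 3.14].

### API

Orientations are given as [roll, pitch, yaw] about the fixed x, y, z axes, in that order (R = Rz(yaw) Ry(pitch) Rx(roll)).
In Python, from cell import env gives the robot as it stands.
- The arm moves only by the tool carry_out, never from a script. Its argument "motion" is a list of rows, each a list of 5 numbers: the shift along the tool's x, y, z in mm, then the turn about the tool's z in degrees, then the closure, from 0 (fully open) to 1 (shut). A call has 1 to 12 rows; each row shifts and turns the commanded pose from where the row before left it, along the tool's axes as they then stand; what a row does not reach is not made up. A row lasts 1/10 s, in which the tool goes at most 50 mm and 8.59 degrees, less where a joint would pass 70% of its speed; a pose out of reach is approached as far as the arm can. A call with a gripper value outside its range is refused whole. The fingers move at their own pace and stop on an object; the grip force is fixed at half the most. Time passes only in rows, so rows that do not move let the fingers close. It gives the time, the measured TCP pose, the force, the opening and the grip force at its end, in the units of the state.
- env.state(): the state, without advancing time (a new reading comes with each control period).
- env.read_camera(name): name is "scene" or "top" or "wrist"; returns a dict with "color" (384x512x3 uint8, red, green, blue), "K" (3x3 intrinsics, pixels), "R" (3x3) and "t" (3): a world point X has camera coordinates R X + t; the wrist camera has in their place "hand_eye" (4x4, takes a point from camera to tool coordinates, whose origin is the TCP and whose axes are the flange's). Camera axes: x right, y down, z forward; pixel columns grow to the right and rows downward; lengths in mm; the calibration is good to about 2 mm. The wrist camera is an equidistant fisheye: a pixel r from the principal point sees the ray r / f radians off the axis. A picture is of the moment at which its call begins: read the wrist's pose just before it. There is no depth.
- env.job_done(): hands the job in; it is judged then, once.
The state is a dict: "t": time; "joints": joint angles; "qvel": joint speeds; "tau": joint torques, N m; "eef_pos": TCP position; "tcp_rot": TCP orientation; "ft_force": force on the tool from outside, world axes, zero at the start; "moment": the same for the moment, N m; "opening": opening from 0.0 (shut) to 1.0 (fully open); "grip_force": force on a finger pad.
Only numpy, scipy, OpenCV 4.12 (cv2) and the standard library are available. Lean on these libraries where they do the work, as an engineer would, in place of code of your own. Each camera call takes 0.05 s, during which the arm holds its last target. There are 200 camera calls.

## Working session

There is one attempt and no reset: what is moved stays moved. The work goes in short steps, Python scripts to look and compute and a tool call to move; the robot and the scene stay as the last step left them, time stands still between calls to the robot, and variables do not carry over. Pictures are saved under pics/ and viewed, at most 14 in all, crops included, and the job is handed in when it is done.

Besides the shell and the picture viewer there is one more tool, called after "Request:" by a JSON object that holds its "name" and its "arguments". carry_out: Moves the arm, as the interface text tells. Its arguments: {"type":"object","properties":{"motion":{"type":"array"}},"required":["motion"]}

```bash
ls; mkdir -p pics
python3 - <<'E'
from cell import env
import cv2,numpy as np
s=env.state();print(s, env.tip_extent)
for n in("scene","top"):
    c=env.read_camera(n);cv2.imwrite(f"pics/{n}0.png",c["color"][...,::-1]);print(n,c["K"],c["R"],c["t"])
print(env.read_camera("wrist")["hand_eye"],env.read_camera("wrist")["K"])
E
```

```text
pics
{'t': 0.0, 'joints': array([ 1.14141801e+00,  4.91550305e-01,  1.55942120e+00, -1.95501183e-05,
        1.09168007e+00, -1.05583341e-01]), 'qvel': array([ 1.37235803e-03, -1.33251232e-03, -4.77194174e-04, -8.24078684e-05,
        1.97169424e-04, -7.05260013e-05]), 'tau': array([-2.12309329e-03, -6.12627983e+01, -2.58181626e+01,  6.92236936e-02,
        4.82160214e-02, -7.57633188e-05]), 'eef_pos': array([198.736313  , 592.33258463, 222.07721713]), 'tcp_rot': array([-3.14053781e+00, -9.43535491e-05,  2.81780665e+00]), 'ft_force': array([ 0.62697555, -0.48671438, -0.28616255]), 'moment': array([ 0.01820045, -0.02682041, -0.01883899]), 'grip_force': 0.0, 'opening': 1.0003083486461808} 8.0
scene [[412.10711008   0.         251.73387654]
 [  0.         412.10711008 191.43252768]
 [  0.           0.           1.        ]] [[ 0.19471388  0.98076692  0.01351838]
 [ 0.68027125 -0.12510128 -0.72220544]
 [-0.70662404  0.14981959 -0.69154649]] [-104.69407022 -309.47572393 1491.11983593]
top [[470.80560651   0.         256.36975318]
 [  0.         470.80560651 189.18666779]
 [  0.           0.           1.        ]] [[ 0.0161998  -0.99985737  0.00477617]
 [-0.99076679 -0.01669522 -0.1345453 ]
 [ 0.13460585 -0.00255246 -0.99089593]] [   2.05237041  560.49156737 1420.71228993]
[[ 4.17440285e-04 -9.72289068e-01 -2.33781508e-01  6.60871296e+01]
 [ 9.99999911e-01  3.91868267e-04  1.55833605e-04  5.64668851e-01]
 [-5.99037561e-05 -2.33781553e-01  9.72289145e-01 -1.62867967e+02]
 [ 0.00000000e+00  0.00000000e+00  0.00000000e+00  1.00000000e+00]] [[297.31863964   0.         259.7512205 ]
 [  0.         297.31863964 187.20581088]
 [  0.           0.           1.        ]]
```

View pics/top0.png

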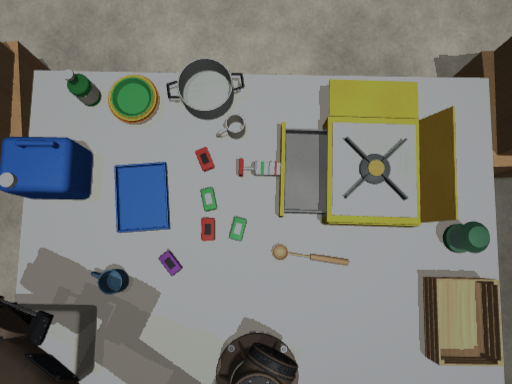

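View pics/scene0.png

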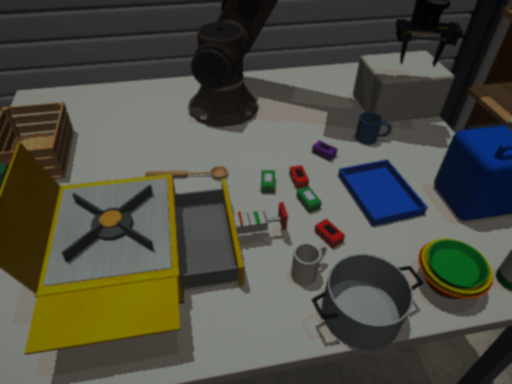

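Top view: green tins are at (208,199) and (238,228), red ones at (205,159) and (208,229). The purple decoy is at (170,263), the gauge's red plate at (241,167), the jug at (235,126) and the spoon at (310,255). The four tins fit by colour and lid. I'll confirm that in a crop and work out positions.

```bash
cat > h.py <<'E'
from cell import env
import cv2,numpy as np
from scipy.spatial.transform import Rotation as Ro
def top(): return env.read_camera("top")
def back(c,uv,z):
    uv=np.atleast_2d(uv).astype(float)
    d=np.linalg.solve(c["K"],np.c_[uv,np.ones(len(uv))].T)
    d=c["R"].T@d; o=-c["R"].T@c["t"]
    return (o[:,None]+d*((z-o[2])/d[2])).T[:,:2]
def mask(img,col):
    h=cv2.cvtColor(img,cv2.COLOR_RGB2HSV);H,S,V=h[...,0].astype(int),h[...,1],h[...,2]
    m=(S>130)&(V>50)
    m&={"green":(H>50)&(H<85),"red":(H<8)|(H>172),"purple":(H>125)&(H<160)}[col]
    return m.astype(np.uint8)
def blobs(c,col,z=20,amin=60):
    m=mask(c["color"],col);out=[]
    for k in cv2.findContours(m,cv2.RETR_EXTERNAL,cv2.CHAIN_APPROX_NONE)[0]:
        (u,v),wh,a=cv2.minAreaRect(k)
        if wh[0]*wh[1]<amin: continue
        P=back(c,k[:,0,:],z).astype(np.float32)
        (x,y),(w,h),a=cv2.minAreaRect(P)
        if w<h: w,h,a=h,w,a+90
        a=(a+90)%180-90
        out.append((col,round(u),round(v),*np.round([x,y,w,h,a]).astype(int)))
    return out
def wrist(name=None):
    s=env.state();c=env.read_camera("wrist")
    if name: cv2.imwrite(f"pics/{name}.png",c["color"][...,::-1])
    return s,c
def wback(s,c,uv,z):
    uv=np.atleast_2d(uv).astype(float);K=c["K"]
    d=(uv-K[:2,2])/K[0,0];r=np.linalg.norm(d,axis=1)+1e-9
    ray=np.c_[d/r[:,None]*np.sin(r)[:,None],np.cos(r)]
    E=c["hand_eye"];R=Ro.from_euler("xyz",s["tcp_rot"]).as_matrix()
    D=(R@E[:3,:3]@ray.T).T;o=s["eef_pos"]+R@E[:3,3]
    return (o+D*((z-o[2])/D[:,2])[:,None])[:,:2]
def rel(dx,dy,s=None):
    "world shift -> tool axes (tool down)"
    s=s or env.state();R=Ro.from_euler("xyz",s["tcp_rot"]).as_matrix()
    return (R.T@np.array([dx,dy,0]))
E
python3 - <<'E'
from h import *
c=top()
for k in("green","red","purple"):
    for b in blobs(c,k): print(*b)
print(back(c,[[283,125],[283,214]],82),back(c,[[330,121],[329,222],[419,222],[419,121]],106))
i=c["color"][90:300,130:360];cv2.imwrite("pics/crop0.png",cv2.resize(i,None,fx=3.4,fy=2.8,interpolation=cv2.INTER_CUBIC)[:600,:800,::-1])
E
```

```text
green 206 199 529 167 69 34 2
green 132 96 857 418 126 123 -89
green 78 84 895 592 64 64 49
red 208 228 437 161 65 34 2
red 204 159 658 177 70 38 23
purple 170 263 331 273 67 38 39
[[754.01085005 -66.86518964]
 [481.03910888 -69.20961756]] [[ 762.20849679 -207.01281186]
 [ 457.81077312 -202.60713274]
 [ 462.16720367 -466.39544796]
 [ 766.92814802 -475.6382758 ]]
```

View pics/crop0.png

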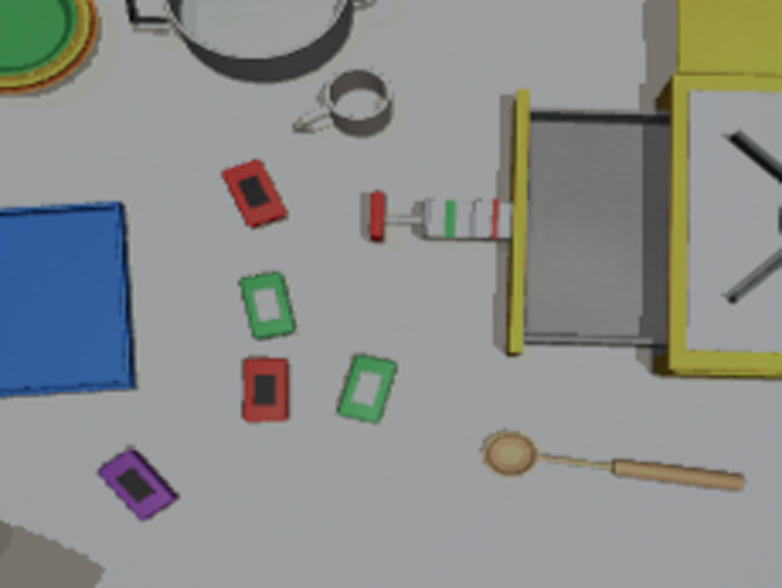

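The crop shows two green tins with pale lids, at crop pixels (267,304) and (367,388). The two red ones with black lids are at (254,192) and (265,390), and the purple one at (138,484) is left out.

```bash
sed -i 's/S>130/S>90/; s/(H>50)&(H<85)/(H>45)\&(H<92)/' h.py
python3 - <<'E'
from h import *
c=top()
for k in("green","red"):
    for b in blobs(c,k,amin=100): print(*b)
print("jug",back(c,[[235.5,119.5]],85),back(c,[[218,134]],50), "jugbase")
h=cv2.cvtColor(c["color"],cv2.COLOR_RGB2HSV);H,S,V=cv2.split(h)
m=((H>100)&(H<120)&(S>120)).astype(np.uint8);m[:,:110]=0
k=max(cv2.findContours(m,0,1)[0],key=cv2.contourArea)
print("tray",cv2.minAreaRect(back(c,k[:,0],28).astype(np.float32)))
m=((H>22)&(H<34)&(S>150)).astype(np.uint8);m[:,300:]=0;m[:,:275]=0
k=max(cv2.findContours(m,0,1)[0],key=cv2.contourArea)
print("panel",cv2.minAreaRect(back(c,k[:,0],82).astype(np.float32)))
m=mask(c["color"],"red");m[:,:236]=0;m[:,248:]=0
k=max(cv2.findContours(m,0,1)[0],key=cv2.contourArea)
print("plate",cv2.boundingRect(k),cv2.minAreaRect(back(c,k[:,0],90).astype(np.float32)))
E
```

```text
green 467 236 426 -644 131 90 -89
green 238 228 440 68 67 39 -14
green 208 199 531 161 69 38 13
green 131 97 857 418 130 130 77
green 78 85 894 592 66 64 -41
red 208 229 436 161 68 40 2
red 204 159 657 177 71 39 24
jug [[767.92250199  78.72630291]] [[730.48441819 133.87714768]] jugbase
tray ((532.760009765625, 368.7834777832031), (209.15536499023438, 161.5527801513672), 5.219271659851074)
panel ((620.6635131835938, -64.67597961425781), (12.654258728027344, 285.8458251953125), 88.93272399902344)
plate (239, 158, 4, 18) ((621.3568115234375, 60.2632942199707), (51.92228317260742, 9.034767150878906), 1.1634891033172607)
```

Request:
{"name": "carry_out", "arguments": {"motion": [[-36,-33,6,0,0.3],[-36,-33,6,0,0.3],[-36,-33,6,0,0.3],[-36,-33,6,0,0.3],[-36,-33,6,0,0.3],[-36,-33,6,0,0.3],[-36,-33,6,0,0.3],[-36,-33,6,0,0.3],[-36,-33,6,0,0.3],[-36,-33,6,0,0.3],[0,0,0,-8,0.3],[0,0,0,-8,0.3]]}}

```text
t: 1.5
eef_pos: [435.8, 163.6, 162.4]
tcp_rot: [3.142, -0.0, 3.099]
ft_force: [-0.4, 0.3, -0.5]
opening: 0.698
grip_force: 0.0
```

```bash
cat >> h.py <<'E'
def wblobs(col,z=30,name=None,s=None,c=None):
    if s is None: s,c=wrist(name)
    m=mask(c["color"],col);out=[]
    for k in cv2.findContours(m,cv2.RETR_EXTERNAL,cv2.CHAIN_APPROX_NONE)[0]:
        if cv2.contourArea(k)<300: continue
        P=wback(s,c,k[:,0,:],z).astype(np.float32)
        (x,y),(w,h),a=cv2.minAreaRect(P)
        if w<h: w,h,a=h,w,a+90
        out.append((col,*np.round(k[:,0].mean(0)).astype(int),*np.round([x,y,w,h,(a+90)%180-90],1)))
    return out
E
python3 - <<'E'
from h import *
s,c=wrist("w1")
for k in("green","red"):
    for b in wblobs(k,s=s,c=c): print(*b)
E
```

```text
green 263 277 543.7 165.0 38.3 33.6 -76.5
green 254 235 491.7 155.8 36.7 17.5 87.7
green 171 185 435.8 69.9 70.4 41.2 -14.0
red 255 179 432.6 159.6 71.0 39.6 1.3
```

View pics/w1.png

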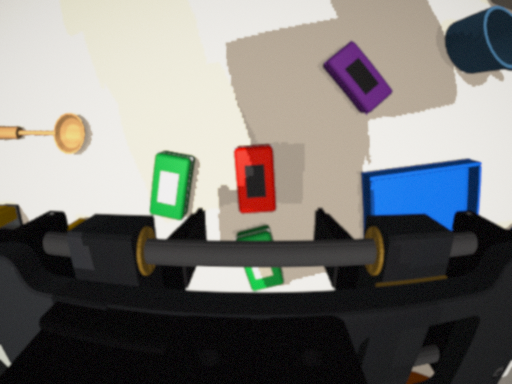

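The wrist view shows the red tin at (255,179), which gives (433,160) and agrees with the top camera. Descending on it and gripping.

Request:
{"name": "carry_out", "arguments": {"motion": [[2,-4,20,-4,0.3],[0,0,40,0,0.3],[0,0,40,0,0.3],[0,0,30,0,0.3],[0,0,14,0,0.3],[0,0,0,0,0.3],[0,0,0,0,1],[0,0,0,0,1],[0,0,0,0,1],[0,0,0,0,1],[0,0,0,0,1]]}}

```text
t: 2.65
eef_pos: [433.3, 161.3, 19.4]
tcp_rot: [3.141, 0.001, -3.116]
ft_force: [-1.1, 0.0, 8.0]
opening: 0.42
grip_force: 30.0
```

Request:
{"name": "carry_out", "arguments": {"motion": [[0,0,-30,0,1],[0,0,-40,0,1],[-11,40,-10,0,1],[-11,41,0,0,1],[-12,41,0,0,1],[-11,41,0,-2,1],[-12,40,0,-2,1],[0,0,0,0,1],[0,0,40,0,1],[0,0,27,0,1],[0,0,5,0,1],[0,0,0,0,1]]}}

```text
t: 3.85
eef_pos: [483.0, 365.4, 26.5]
tcp_rot: [-3.141, -0.002, -3.047]
ft_force: [0.3, -0.5, -1.2]
opening: 0.417
grip_force: 30.0
```

Request:
{"name": "carry_out", "arguments": {"motion": [[0,0,0,0,0.2],[0,0,0,0,0.2],[0,0,0,0,0.2],[0,0,-40,0,0.2],[0,0,-40,0,0.2],[0,-20,-20,0,0.2]]}}

```text
t: 4.45
eef_pos: [486.0, 347.7, 130.2]
tcp_rot: [3.139, 0.004, -3.045]
ft_force: [0.2, -0.5, 0.1]
opening: 0.792
grip_force: 0.0
```

Run:
```python
from h import *
c=top();print(env.state()["eef_pos"],np.degrees(env.state()["tcp_rot"][2]))
for k in("green","red"):
    for b in blobs(c,k,amin=100): print(*b)
s,c=wrist()
for b in wblobs("red",s=s,c=c): print("w",*b)
```

```text
[486.76628792 344.91173519 132.10663946] -174.51563415826433
green 467 236 426 -644 131 90 -89
green 237 228 440 68 67 38 -13
green 208 199 531 161 69 38 13
green 131 97 857 418 130 130 77
green 79 86 891 589 74 66 49
red 204 159 657 177 71 39 24
w red 282 186 483.2 367.0 70.6 38.3 5.6
```

Request:
{"name": "carry_out", "arguments": {"motion": [[-31,-37,0,0,0.3],[-31,-37,0,0,0.3],[-30,-37,0,0,0.3],[-30,-36,0,0,0.3],[-31,-36,0,0,0.3],[0,0,0,-6,0.3],[0,0,0,-6,0.3],[0,0,0,-6,0.3],[0,0,0,0,0.3]]}}

```text
t: 5.45
eef_pos: [654.8, 178.5, 125.6]
tcp_rot: [3.141, -0.001, -2.731]
ft_force: [0.5, -0.0, -0.1]
opening: 0.703
grip_force: 0.0
```

Run:
```python
from h import *
s,c=wrist("w2");print(s["eef_pos"],np.degrees(s["tcp_rot"][2]))
for b in blobs(top(),"red",amin=100): print(*b)
for b in wblobs("red",s=s,c=c)+wblobs("green",s=s,c=c): print("w",*b, rel(b[3]-s["eef_pos"][0],b[4]-s["eef_pos"][1],s))
```

```text
[654.81190751 178.53438663 125.63693909] -156.48460089719066
red 142 212 486 368 69 40 3
w red 256 188 654.0 175.8 71.4 39.3 24.3 [ 1.83548805e+00 -2.18335677e+00  9.53295552e-04]
w red 478 117 485.6 360.8 72.2 55.7 5.7 [8.24361388e+01 2.34643720e+02 1.76399039e-01]
w red 133 106 629.8 42.0 64.3 37.3 -0.0 [ 7.74113117e+01 -1.15215980e+02  3.09167158e-02]
w red 38 68 626.2 -89.6 54.1 12.9 -0.4 [ 1.33220126e+02 -2.34450607e+02  3.86827174e-02]
w green 72 80 625.8 -36.6 49.2 11.1 -0.5 [ 1.12440154e+02 -1.85692502e+02  3.75425141e-02]
w green 297 55 529.7 160.6 68.9 38.1 13.2 [121.87740234  33.47405282   0.13494912]
```

Target confirmed at (654,176) and 24°. Descend and grip.

Request:
{"name": "carry_out", "arguments": {"motion": [[1,-2,30,0,0.3],[0,0,40,0,0.3],[0,0,30,0,0.3],[0,0,7,0,0.3],[0,0,0,0,0.3],[0,0,0,0,1],[0,0,0,0,1],[0,0,0,0,1],[0,0,0,0,1],[0,0,0,0,1]]}}

```text
t: 6.55
eef_pos: [655.2, 176.3, 20.6]
tcp_rot: [-3.141, 0.001, -2.732]
ft_force: [-1.3, 0.1, 6.0]
opening: 0.419
grip_force: 30.0
```

Run:
```python
from h import *
c=env.read_camera("scene");cv2.imwrite("pics/s1.png",cv2.resize(c["color"][100:250,320:512],None,fx=4,fy=4)[...,::-1])
print(back(c,[[437,183],[472,218],[512,213]],0)); t=top();print(back(t,[[92,150],[90,198]],0),back(t,[[92,150],[90,198]],200))
```

```text
[[520.94381912 556.28283648]
 [666.09300587 577.79060062]
 [669.39834629 696.65307864]]
[[683.56750494 540.85032183]
 [528.49823422 537.38508194]] [[640.4816263  469.94665623]
 [506.32273712 466.94868809]]
```

View pics/s1.png

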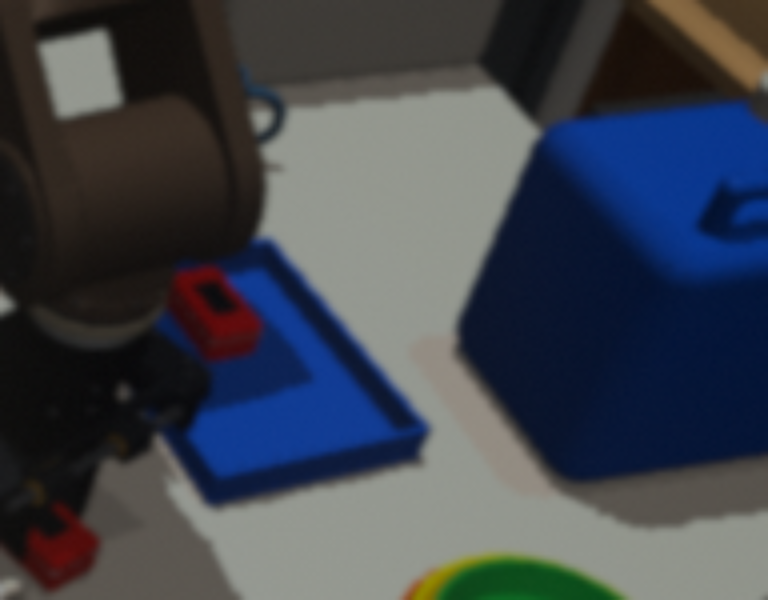

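The picture shows the first red tin lying in the tray and the canister about 85 mm clear of where the gripper will be. On to the tray.

Request:
{"name": "carry_out", "arguments": {"motion": [[0,0,-40,0,1],[0,0,-40,0,1],[-2,42,-10,0,1],[-2,42,0,0,1],[-2,42,0,0,1],[-2,42,0,0,1],[-2,41,0,0,1],[0,0,0,8,1],[0,0,0,8,1],[0,0,40,2,1],[0,0,38,0,1],[0,0,5,0,1]]}}

```text
t: 7.85
eef_pos: [579.8, 371.7, 24.0]
tcp_rot: [-3.141, -0.003, -3.047]
ft_force: [-10.0, -2.4, 19.9]
opening: 0.417
grip_force: 30.0
```

Request:
{"name": "carry_out", "arguments": {"motion": [[0,0,1,0,1],[0,0,0,0,1]]}}

```text
t: 8.05
eef_pos: [580.9, 371.9, 25.9]
tcp_rot: [-3.142, -0.0, -3.046]
ft_force: [1.1, -0.7, -0.7]
opening: 0.419
grip_force: 30.0
```

Request:
{"name": "carry_out", "arguments": {"motion": [[0,0,0,0,0.2],[0,0,0,0,0.2],[0,0,0,0,0.2],[0,0,-40,0,0.2],[0,0,-40,0,0.2],[8,-42,-20,0,0.3],[8,-42,0,0,0.3],[7,-42,0,0,0.3],[7,-42,0,0,0.3],[0,-42,0,-8,0.3],[0,0,0,0,0.3]]}}

```text
t: 9.15
eef_pos: [571.4, 156.0, 126.2]
tcp_rot: [-3.141, 0.0, -2.904]
ft_force: [0.9, 0.2, 0.4]
opening: 0.698
grip_force: 0.0
```

Run:
```python
from h import *
s,c=wrist();print(s["eef_pos"],np.degrees(s["tcp_rot"][2]))
t=top()
for b in blobs(t,"red",amin=100)+blobs(t,"green",amin=100): print(*b)
for b in wblobs("green",s=s,c=c): print("w",*b, rel(b[3]-s["eef_pos"][0],b[4]-s["eef_pos"][1],s))
```

```text
[571.36771969 155.95641381 126.18626958] -166.39220326740238
red 142 212 486 368 69 40 3
red 140 180 584 376 68 41 3
green 467 236 426 -644 131 90 -89
green 237 228 440 68 67 38 -13
green 131 97 857 418 130 130 77
green 79 86 891 589 74 66 49
w green 275 145 528.1 160.6 67.5 37.7 13.5 [ 4.09606312e+01  1.46930116e+01 -2.36584726e-02]
w green 204 33 438.8 70.2 68.5 43.1 -13.7 [ 1.49022685e+02 -5.21593809e+01 -3.21481120e-02]
```

Both red tins are in the tray. Next is green 1.

Request:
{"name": "carry_out", "arguments": {"motion": [[40,15,20,0,0.3],[0,0,40,0,0.3],[0,0,30,0,0.3],[0,0,15,0,0.3],[0,0,3,0,0.3],[0,0,0,0,0.3],[0,0,0,0,1],[0,0,0,0,1],[0,0,0,0,1],[0,0,0,0,1],[0,0,0,0,1]]}}

```text
t: 10.35
eef_pos: [528.8, 165.3, 18.2]
tcp_rot: [3.142, 0.001, -2.907]
ft_force: [-1.0, -0.8, 6.0]
opening: 0.417
grip_force: 30.0
```

Request:
{"name": "carry_out", "arguments": {"motion": [[0,0,-40,0,1],[0,0,-40,0,1],[0,0,-40,0,1],[5,-43,-10,0,1],[5,-43,0,0,1],[5,-43,0,0,1],[5,-43,0,0,1],[5,-43,0,0,1],[5,-43,0,0,1],[5,-42,0,0,1],[0,0,0,8.5,1],[0,0,0,8.5,1]]}}

```text
t: 11.55
eef_pos: [563.9, -136.1, 147.2]
tcp_rot: [3.141, -0.001, 3.071]
ft_force: [-0.2, 0.3, -0.2]
opening: 0.42
grip_force: 30.0
```

Request:
{"name": "carry_out", "arguments": {"motion": [[0,0,0,8.5,1],[0,0,0,8.5,1],[0,0,0,8.5,1],[0,0,0,8.5,1],[0,0,0,8.5,1],[0,0,0,8.5,1],[0,0,0,8.5,1],[0,0,0,8.5,1],[0,0,0,8.5,1],[0,0,0,8.5,1],[0,0,0,1.5,1],[0,0,0,0,1]]}}

```text
t: 12.75
eef_pos: [564.1, -134.6, 147.5]
tcp_rot: [-3.141, -0.0, 1.573]
ft_force: [-0.8, 0.1, -1.0]
opening: 0.421
grip_force: 30.0
```

Run:
```python
from h import *
s,c=wrist("w3");print(s["eef_pos"],np.degrees(s["tcp_rot"][2]),s["opening"],s["joints"])
t=top()
h=cv2.cvtColor(t["color"],cv2.COLOR_RGB2HSV);H,S,V=cv2.split(h)
m=((H>22)&(H<34)&(S>150)).astype(np.uint8);m[:,300:]=0;m[:,:270]=0
for k in cv2.findContours(m,0,1)[0]:
  if cv2.contourArea(k)>30:print("panel",cv2.minAreaRect(back(t,k[:,0],82).astype(np.float32)))
```

```text
[ 564.14005563 -134.57287647  147.52956333] 90.106782202833 0.42117078220672904 [-3.48089545e-01  5.13615295e-01  1.75249492e+00  1.36182826e-04
  8.75781610e-01 -3.50040498e-01]
```

View pics/w3.png

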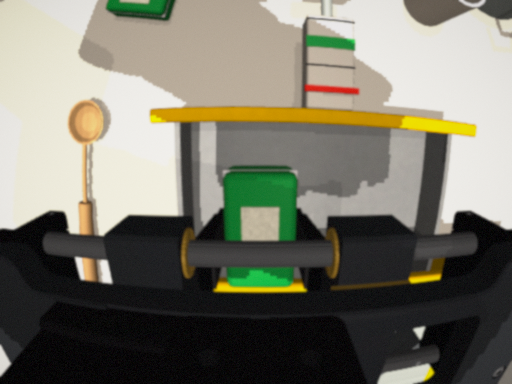

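The wrist view shows the tin (262,225) held over the open drawer, clear of the side wall at (186,180) and the front panel at row 118. Lowering it.

Request:
{"name": "carry_out", "arguments": {"motion": [[0,0,40,0,1],[0,0,40,0,1],[0,0,20,0,1],[0,0,8,0,1],[0,0,2,0,1],[0,0,0,0,1]]}}

```text
t: 13.45
eef_pos: [564.8, -134.8, 38.4]
tcp_rot: [3.141, 0.0, 1.571]
ft_force: [-0.9, 0.4, -0.3]
opening: 0.419
grip_force: 30.0
```

Request:
{"name": "carry_out", "arguments": {"motion": [[0,0,0,0,0.35],[0,0,0,0,0.35],[0,0,0,0,0.35],[0,0,-40,0,0.35],[0,0,-40,0,0.35],[0,0,-30,0,0.3]]}}

```text
t: 14.05
eef_pos: [564.6, -134.7, 150.2]
tcp_rot: [3.14, 0.001, 1.57]
ft_force: [0.3, 0.1, -0.1]
opening: 0.68
grip_force: 0.0
```

Request:
{"name": "carry_out", "arguments": {"motion": [[41,-25,0,0,0.3],[41,-25,0,0,0.3],[41,-25,0,0,0.3],[41,-25,0,-8.5,0.3],[0,0,0,-8.5,0.3],[0,0,0,-8.5,0.3],[0,0,0,-8.5,0.3],[0,0,0,-8.5,0.3],[0,0,0,-8.5,0.3],[0,0,0,-8.5,0.3],[0,0,0,-8.5,0.3],[0,0,0,-8,0.3]]}}

```text
t: 15.25
eef_pos: [464.5, 29.5, 148.0]
tcp_rot: [3.141, 0.001, 2.902]
ft_force: [0.6, 0.1, -0.5]
opening: 0.7
grip_force: 0.0
```

Run:
```python
from h import *
s,c=wrist();print(s["eef_pos"],np.degrees(s["tcp_rot"][2]))
t=top()
for b in blobs(t,"red",amin=100)+blobs(t,"green",amin=100): print(*b)
for b in wblobs("green",s=s,c=c): print("w",*b, rel(b[3]-s["eef_pos"][0],b[4]-s["eef_pos"][1],s))
```

```text
[464.47205004  29.47137197 148.02180789] 166.3008939841591
red 142 212 487 368 67 40 3
red 140 180 584 376 68 41 3
green 467 236 426 -644 131 90 -89
green 302 188 569 -134 66 38 -89
green 131 97 857 418 130 130 77
green 79 86 891 589 74 66 49
w green 290 148 436.7 67.2 66.8 37.4 -13.3 [ 3.59170107e+01  3.00782994e+01 -1.94892830e-02]
```

Request:
{"name": "carry_out", "arguments": {"motion": [[18,16,10,0,0.3],[18,15,30,0,0.3],[0,0,40,0,0.3],[0,0,35,0,0.3],[0,0,13,0,0.3],[0,0,2,0,0.3],[0,0,0,0,0.3],[0,0,0,0,1],[0,0,0,0,1],[0,0,0,0,1],[0,0,0,0,1],[0,0,0,0,1]]}}

```text
t: 16.55
eef_pos: [437.2, 68.3, 18.1]
tcp_rot: [3.141, 0.001, 2.896]
ft_force: [-1.3, -0.1, 6.9]
opening: 0.417
grip_force: 30.0
```

Request:
{"name": "carry_out", "arguments": {"motion": [[0,0,-40,0,1],[0,0,-40,0,1],[0,0,-40,0,1],[-41,-20,-10,0,1],[-41,-20,0,0,1],[-40,-20,0,0,1],[-40,-20,0,0,1],[-40,-20,0,0,1],[-40,-20,0,0,1],[-40,-19,0,0,1],[0,0,0,8.5,1],[0,0,0,8.5,1]]}}

```text
t: 17.75
eef_pos: [677.0, -136.0, 146.5]
tcp_rot: [-3.141, -0.001, 2.592]
ft_force: [-1.0, 0.3, -1.2]
opening: 0.42
grip_force: 30.0
```

Request:
{"name": "carry_out", "arguments": {"motion": [[0,0,0,8.5,1],[0,0,0,8.5,1],[0,0,0,8.5,1],[0,0,0,8.5,1],[0,0,0,8.5,1],[0,0,0,8.5,1],[0,0,0,8,1],[0,0,0,0,1],[0,0,0,0,1]]}}

```text
t: 18.65
eef_pos: [676.7, -135.0, 147.4]
tcp_rot: [-3.141, -0.0, 1.574]
ft_force: [0.1, -0.1, -0.9]
opening: 0.416
grip_force: 30.0
```

Request:
{"name": "carry_out", "arguments": {"motion": [[0,0,40,0,1],[0,0,40,0,1],[0,0,19,0,1],[0,0,8,0,1],[0,0,2,0,1],[0,0,0,0,1],[0,0,0,0,0.35],[0,0,0,0,0.35],[0,0,0,0,0.35],[0,0,-40,0,0.35],[0,0,-40,0,0.35],[0,0,-40,0,0.35]]}}

```text
t: 19.85
eef_pos: [676.7, -135.0, 160.4]
tcp_rot: [3.141, -0.0, 1.57]
ft_force: [0.7, -1.3, 0.2]
opening: 0.649
grip_force: 0.0
```

Run:
```python
from h import *
s,c=wrist("w4");print(s["eef_pos"],np.degrees(s["tcp_rot"][2]))
t=top();cv2.imwrite("pics/t4.png",cv2.resize(t["color"],(800,600))[...,::-1])
for b in blobs(t,"red",amin=100)+blobs(t,"green",amin=100): print(*b)
```

```text
[ 676.71011834 -134.97220529  160.37293   ] 89.9538562186561
red 142 212 487 368 67 40 3
red 140 180 584 376 68 41 3
green 467 236 426 -644 131 90 -89
green 131 97 857 418 130 130 77
green 79 86 891 589 74 66 49
```

View pics/w4.png

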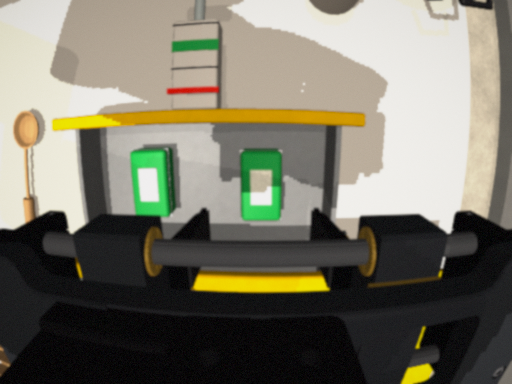

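Both green tins, at (152,182) and (260,185), lie in the drawer. Next I'll push it home with closed fingers on the panel, left of the gauge.

Request:
{"name": "carry_out", "arguments": {"motion": [[40,-45,0,0,1],[40,-46,0,0,1],[40,-46,0,0,1],[0,0,40,0,1],[0,0,40,0,1],[0,0,27,0,1],[-20,0,0,0,1],[-20,0,0,0,1],[-20,0,0,0,1],[-20,0,0,0,1],[-20,0,0,0,1],[0,0,0,0,1]]}}

```text
t: 21.15
eef_pos: [563.9, -137.7, 51.4]
tcp_rot: [3.141, 0.0, 1.568]
ft_force: [-0.6, 0.1, -0.0]
opening: 0.006
grip_force: 0.0
```

Request:
{"name": "carry_out", "arguments": {"motion": [[-15,0,0,0,1],[-15,0,0,0,1],[-10,0,0,0,1],[0,0,0,0,1]]}}

```text
t: 21.55
eef_pos: [563.5, -173.5, 51.5]
tcp_rot: [-3.14, -0.004, 1.569]
ft_force: [0.3, 18.7, 4.3]
opening: 0.005
grip_force: 9.6
```

Run:
```python
from h import *
s=env.state();print(s["eef_pos"],s["ft_force"])
t=top();cv2.imwrite("pics/t5.png",cv2.resize(t["color"][90:260,190:440],None,fx=3,fy=3)[...,::-1])
```

```text
[ 563.52814821 -173.53374796   51.53719744] [ 0.27391101 18.74531662  4.27652345]
```

View pics/t5.png

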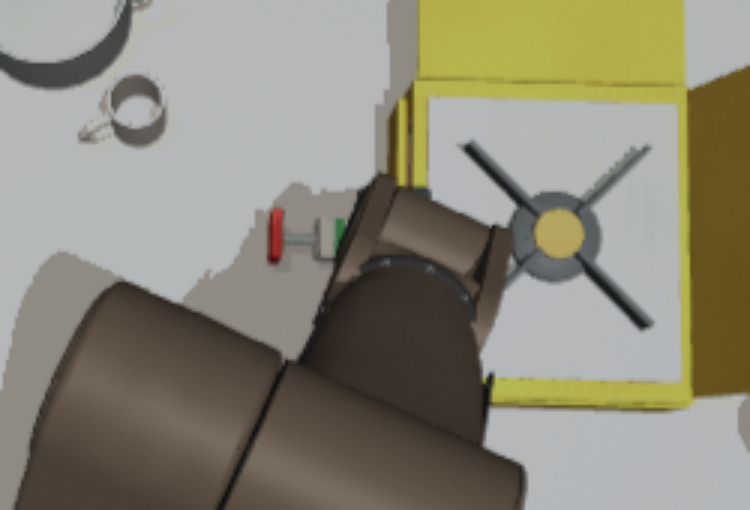

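The drawer is nearly or fully home: the panel at crop (402,140) stands against the stove, and the plate is at (276,236). I'll push a little more to see whether it is at the stop.

Request:
{"name": "carry_out", "arguments": {"motion": [[-4,0,0,0,1],[0,0,0,0,1],[0,0,0,0,1],[0,0,0,0,1]]}}

```text
t: 22.0
eef_pos: [563.4, -173.7, 51.6]
tcp_rot: [-3.138, -0.007, 1.571]
ft_force: [5.4, 45.0, 8.3]
opening: 0.006
grip_force: 22.4
```

Request:
{"name": "carry_out", "arguments": {"motion": [[10,0,0,0,1],[30,0,0,0,1],[40,0,0,0,1],[40,0,0,0,0.5],[0,0,-40,0,0.5],[0,0,-40,0,0.5],[0,0,-40,-8,0.5],[0,0,0,-8.5,0.5],[0,0,0,-8.5,0.5],[0,0,0,-8.5,0.5],[0,0,0,-8.5,0.5],[0,0,0,-8.5,0.5]]}}

```text
t: 23.2
eef_pos: [564.2, -60.0, 171.8]
tcp_rot: [3.141, 0.001, 2.458]
ft_force: [-0.2, -0.6, 1.0]
opening: 0.496
grip_force: 0.0
```

Request:
{"name": "carry_out", "arguments": {"motion": [[0,0,0,-8.5,0.5],[0,0,0,-8.5,0.5],[0,0,0,-8.5,0.5],[0,0,0,-8.5,0.5],[0,0,0,-5.5,0.5],[0,0,0,0,0.5]]}}

```text
t: 23.8
eef_pos: [564.2, -60.0, 171.8]
tcp_rot: [-3.141, 0.001, -3.141]
ft_force: [-0.1, -0.5, 0.1]
opening: 0.503
grip_force: 0.0
```

Run:
```python
from h import *
s,c=wrist("w6");print(s["eef_pos"],np.degrees(s["tcp_rot"][2]),s["ft_force"],s["opening"])
t=top();cv2.imwrite("pics/t6.png",cv2.resize(t["color"][90:260,190:440],None,fx=3,fy=3)[...,::-1])
for b in wblobs("red",z=92,s=s,c=c): print("w",*b)
for b in blobs(t,"red",z=90,amin=20): print(*b)
```

```text
[564.23223924 -60.01674874 171.76556284] -179.9473713193802 [-0.05859373 -0.47801252  0.0719982 ] 0.5029987669887865
w red 255 228 592.7 -63.8 26.3 11.5 0.2
red 142 212 481 351 64 38 3
red 140 180 574 358 64 39 3
```

View pics/w6.png

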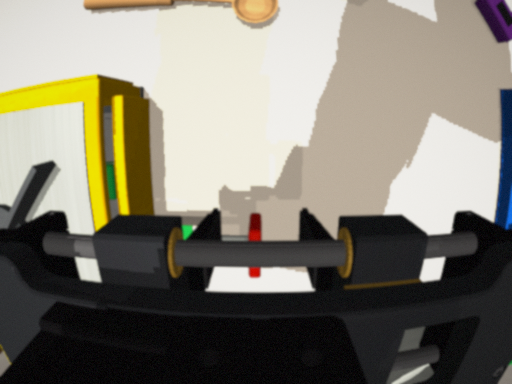

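The wrist view shows the plate at (255,228). There's still a gap between the stove front (about column 100) and the panel (118), with green tin visible in it at (112,185). I'll measure the gap to see if the drawer is really home.

Run:
```python
from h import *
s,c=wrist()
print("panel inner/outer top z82",wback(s,c,[[113,150],[125,150]],82))
print("stove top edge z106",wback(s,c,[[100,150],[84,150]],106))
print("tin",wback(s,c,[[112,165],[112,205]],46))
i=c["color"][60:240,50:200];cv2.imwrite("pics/w7.png",cv2.resize(i,None,fx=3.3,fy=3.3,interpolation=cv2.INTER_CUBIC)[...,::-1])
```

```text
panel inner/outer top z82 [[ 523.15248841 -195.13391301]
 [ 523.68181546 -182.28303556]]
stove top edge z106 [[ 520.20343241 -195.35814862]
 [ 519.38498674 -212.52455802]]
tin [[ 542.78801349 -217.31319152]
 [ 587.51823114 -223.02578382]]
```

View pics/w7.png

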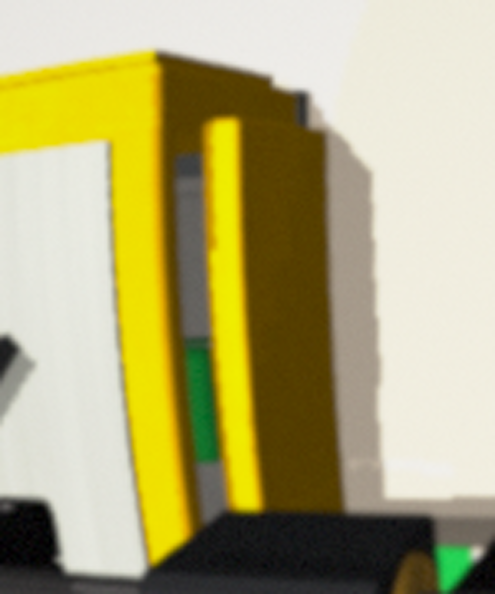

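View pics/t6.png

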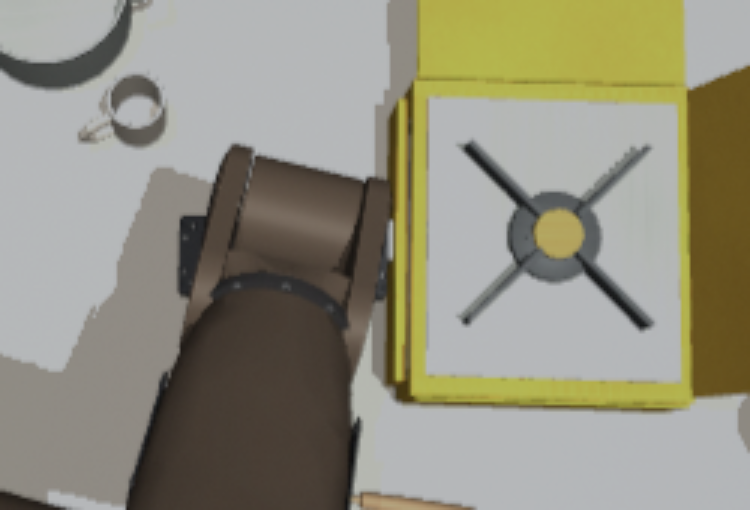

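The panel's inner face (y = -195.1) is flush with the stove front (y = -195.4), and the push met a hard stop at 45 N. So the drawer is home, and the slot I saw is only the opening above the panel. Next I'll pinch the gauge plate at about (620,-63).

Request:
{"name": "carry_out", "arguments": {"motion": [[-28,-2,0,0,0.55],[-28,-1,0,0,0.55],[0,0,0,0,0.55],[0,0,30,0,0.55],[0,0,20,0,0.55],[0,0,15,0,0.55],[0,0,15,0,0.55],[0,0,10,0,0.55],[0,0,5,0,0.55],[0,0,0,0,0.55]]}}

```text
t: 24.95
eef_pos: [619.8, -63.1, 76.3]
tcp_rot: [3.141, -0.001, 3.14]
ft_force: [0.7, 0.3, -0.4]
opening: 0.451
grip_force: 0.0
```

Request:
{"name": "carry_out", "arguments": {"motion": [[0,0,0,0,0.75],[0,0,0,0,0.8],[0,0,0,0,0.85],[0,0,0,0,0.9],[0,0,0,0,1],[0,0,0,0,1],[0,0,0,0,1]]}}

```text
t: 25.65
eef_pos: [620.2, -63.3, 76.9]
tcp_rot: [-3.142, 0.001, 3.14]
ft_force: [-0.6, -2.1, 3.1]
opening: 0.122
grip_force: 30.0
```

Request:
{"name": "carry_out", "arguments": {"motion": [[0,5,0,0,1],[0,8,0,0,1],[0,8,0,0,1],[0,8,0,0,1],[0,6,0,0,1],[0,3,0,0,1],[0,0,0,0,1],[0,0,0,0,1]]}}

```text
t: 26.45
eef_pos: [620.7, -25.6, 76.9]
tcp_rot: [-3.14, 0.002, 3.141]
ft_force: [1.6, -11.6, 3.3]
opening: 0.124
grip_force: 30.0
```

Run:
```python
from h import *
s,c=wrist();print(s["eef_pos"],s["ft_force"],s["opening"])
i=c["color"][120:320,130:330];cv2.imwrite("pics/w8.png",cv2.resize(i,None,fx=3,fy=3,interpolation=cv2.INTER_CUBIC)[...,::-1])
```

```text
[620.69542521 -25.61528984  76.89047903] [  1.55688427 -11.56139911   3.31141022] 0.1243574755428813
```

View pics/w8.png

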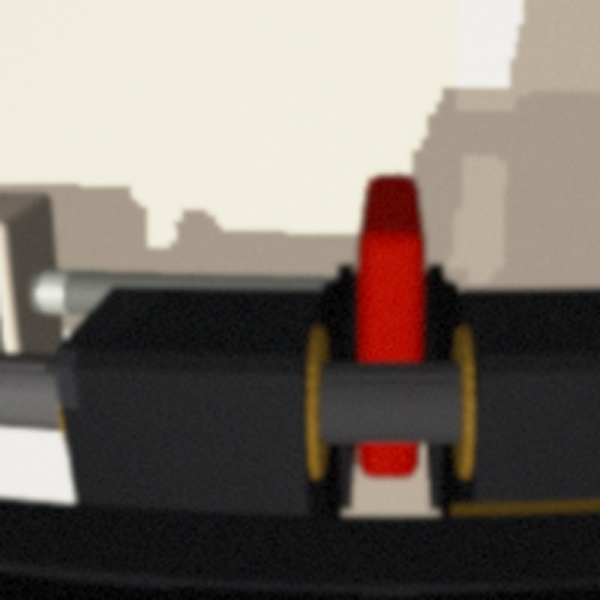

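The picture shows the plate firmly between the pads (crop 390,320) with the rod drawn out. The force of 11.6 N corresponds to 40 mm, so I'll hold here.

Request:
{"name": "carry_out", "arguments": {"motion": [[0,0,0,0,1],[0,0,0,0,1],[0,0,0,0,1],[0,0,0,0,1],[0,0,0,0,1],[0,0,0,0,1],[0,0,0,0,1],[0,0,0,0,1],[0,0,0,0,1],[0,0,0,0,1],[0,0,0,0,1],[0,0,0,0,1]]}}

```text
t: 27.7
eef_pos: [620.7, -25.8, 76.9]
tcp_rot: [-3.14, 0.002, 3.141]
ft_force: [1.2, -11.2, 2.9]
opening: 0.128
grip_force: 30.0
```

Run:
```python
from h import *
t=top();cv2.imwrite("pics/t9.png",cv2.resize(t["color"][140:200,240:340],None,fx=6,fy=6,interpolation=cv2.INTER_CUBIC)[...,::-1])
```

```text
(no output)
```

View pics/t9.png

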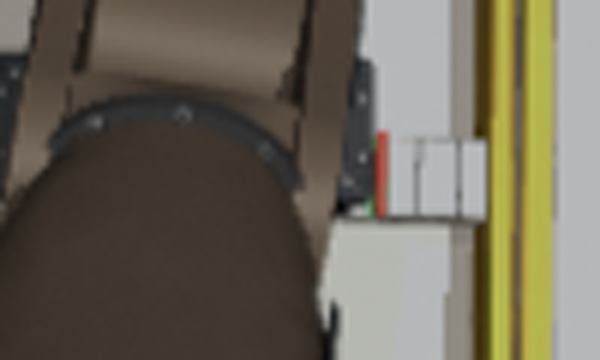

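The pointer is at crop (382,175). The mark's centre works out at about column 376, with the drawer still shut. That puts the extension at roughly 37 to 40 mm, so I'll add 2 mm and hold again to be safe.

Request:
{"name": "carry_out", "arguments": {"motion": [[0,2,0,0,1],[0,0,0,0,1],[0,0,0,0,1],[0,0,0,0,1],[0,0,0,0,1],[0,0,0,0,1],[0,0,0,0,1],[0,0,0,0,1],[0,0,0,0,1],[0,0,0,0,1],[0,0,0,0,1],[0,0,0,0,1]]}}

```text
t: 28.95
eef_pos: [620.7, -23.8, 76.9]
tcp_rot: [-3.14, 0.002, 3.141]
ft_force: [1.5, -12.3, 2.7]
opening: 0.124
grip_force: 30.0
```

Request:
{"name": "carry_out", "arguments": {"motion": [[0,0,0,0,1],[0,-6,0,0,1],[0,-10,0,0,1],[0,-10,0,0,1],[0,-8,0,0,1],[0,-6,0,0,1],[0,0,0,0,1]]}}

```text
t: 29.65
eef_pos: [620.2, -63.3, 76.8]
tcp_rot: [3.141, 0.0, 3.14]
ft_force: [-0.6, -0.9, 5.9]
opening: 0.126
grip_force: 30.0
```

Request:
{"name": "carry_out", "arguments": {"motion": [[0,0,0,0,0.6],[0,0,0,0,0.6],[0,0,0,0,0.6],[0,0,-15,0,0.6],[0,0,-30,0,0.6],[0,0,-40,0,0.6],[0,0,-30,0,0.6],[30,30,0,0,0.6],[40,40,0,0,0.6],[40,40,0,0,0.6],[0,45,0,0,0.6],[0,0,0,0,0.6]]}}

```text
t: 30.85
eef_pos: [518.5, 86.6, 193.1]
tcp_rot: [3.141, 0.001, -3.139]
ft_force: [0.1, -0.1, -0.8]
opening: 0.401
grip_force: 0.0
```

Run:
```python
from h import *
s=env.state();print(s["eef_pos"],s["ft_force"])
t=top();cv2.imwrite("pics/t10.png",cv2.resize(t["color"][80:280,100:360],None,fx=3,fy=3,interpolation=cv2.INTER_CUBIC)[...,::-1])
for b in blobs(t,"red",z=25,amin=20): print(*b)
```

```text
[518.54845574  86.56682555 193.1419348 ] [ 0.12505426 -0.14687505 -0.83343647]
red 142 212 486 366 67 40 3
red 140 180 584 374 67 41 3
red 281 168 629 -65 54 13 0
```

View pics/t10.png

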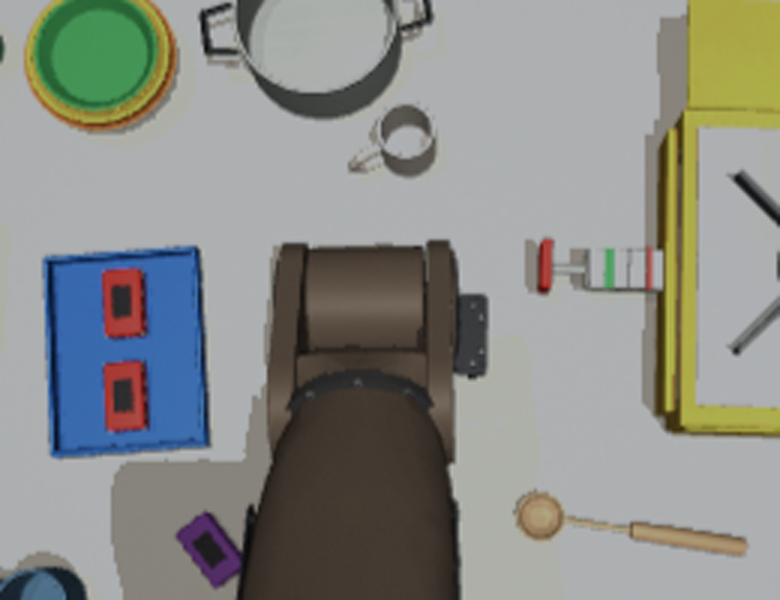

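Both red tins are in the tray at (124,302) and (125,396), and the drawer is shut. The pointer is back at rest (650,265), the jug and spoon haven't moved, and the arm is clear. Handing in.

```bash
python3 -c "
from cell import env
print(env.job_done())"
```

```text
the job is handed in; nothing more can be done
None
```

I put both green tins in the drawer and both red tins in the blue tray, pushed the drawer home, held the gauge on its mark and let it go right back. The jug and spoon were left alone and the job is handed in; the hand-in gave no verdict back.

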